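Gauge a kiln prop in the sloping ring gauge and sort it

TASK

Find the size of the brown clay kiln prop: pass it down the sloping ring gauge, through the big white ring first and on through the smaller rings, until a ring stops it and it bears against that ring for a moment, without forcing it. Then draw it back out and lay it gently in the empty cradle that has the colour of the ring that stopped it, lying in both V saddles about the middle of the cradle, and let go. Leave the pale thick prop, the bottle, the brush mug and the paint tub where they are.

Things in the scene. Friction and masses are not known exactly. Their poses are not given: they have to be found in the camera images.
- prop: brown fired-clay kiln prop to be gauged: a plain round bar 180 mm long, 35 mm in diameter, about 0.22 kg, both ends alike with a dark dot. Origin at its middle, on its axis; its x axis runs along the bar. It starts lying in the pale wooden start cradle, along that cradle's x axis, possibly some mm off its middle.
- prop_end_a (a point): centre of the prop's end face at its +x end (90 mm from its middle).
- prop_end_b (a point): centre of the prop's end face at its -x end (90 mm from its middle).
- gauge: ring gauge, fixed: dark steel foot 180 x 110 x 12 mm with three coaxial rings (66 mm outside, 10 mm thick) above it. Origin: centre of the foot's underside. The rings' axis lies in its x-z plane, 35 degrees from level, high towards +x, where parts go in. Above and beside the rings is free; below them an aluminium spine, its top 32 mm from the axis, ends 3 mm beyond the white ring's upper face.
- white_ring (a point): centre of the upper (entry) face of the white ring, bore 52 mm, the highest and first; 80 mm up the axis from the blue ring's upper face. Axes as the gauge's.
- yellow_ring (a point): centre of the upper face of the yellow ring, bore 41 mm, the middle one; 40 mm up the axis from the blue ring's upper face. Axes as the gauge's.
- blue_ring: the lowest, smallest ring of the gauge (blue, bore 26 mm, outside 66 mm, fixed). Origin: centre of its upper face, the face that meets a part coming down the gauge, 85 mm above the table. Its z axis is the common axis of all three rings, pointing up the slope towards the entry; its y axis is level.
- start_cradle: pale wooden cradle where the prop starts, fixed: foot board 150 x 80 x 10 mm, long along x, two 90 degree V saddles 14 mm thick at x = -60 and +60 mm, arms 43 mm high and 29 mm to each side. Origin: centre of the underside. A 35 mm bar lies in it along x, its axis 45 mm above the origin; between the saddles it is free beneath the bar down to the foot board.
- ware_board: plywood board 200 x 270 x 12 mm (x, y, z), fixed, that carries the two coloured cradles side by side, 130 mm apart. Origin: centre of its underside.
- blue_cradle: empty blue cradle on the ware board, fixed; shape as the start cradle, origin at the centre of its underside (12 mm above the table), x along the V. A 35 mm bar lies in it with its axis 45 mm above the origin.
- yellow_cradle: yellow cradle on the ware board, fixed; same shape; the pale thick prop lies in it.
- thick_prop: pale thick kiln prop, 150 mm long, 44 mm in diameter, loose, lying in the yellow cradle; leave alone. Origin at its middle, x along it.
- bottle: white ceramic bottle with dark bands, 90 mm wide, 180 mm tall, loose; leave alone. Origin: centre of its underside.
- brush_mug: white and red mug, 80 mm wide, 95 mm tall, handle on one side, with brushes to 190 mm, loose; leave alone. Origin: centre of its underside.
- paint_tub: black paint tub, 106 mm wide, 55 mm tall, loose; leave alone. Origin: centre of its underside.
Mind the look-alikes: they are no part of the job. Leave any purple look-alike of the gauge alone.

How it is judged:
By the outcome, as a careful person would: the job done as asked, in the order asked, and still so for the second after the job is handed in, with the robot touching nothing.
It also fails if it takes over 48 s, if anything falls off the work surface, if the arm or the gripper's body presses on something with over 40 N, if the wrist force passes 120 N, or if a joint passes its speed limit or range.

ROBOT

A 6-joint arm with a two-finger parallel gripper is mounted at the origin on the work surface. World frame = base frame: x ahead of the robot, y to its left, z up, the work surface at z = 0. Lengths are in m, angles in degrees, forces in N, time in s.
With the tool pointing down it reaches from about 0.4 to 0.825 m from the base axis. Payload 7 kg.
Tool frame: the origin (TCP) lies midway between the tips of the shut fingers; the grasp point (between the pads) lies ctrl.tcp_to_grasp behind it (ctrl.tcp_to_grasp is the distance from the TCP to the grasp point, in m); z points along the fingers, y is the line along which they close (so a half turn about z gives the same grasp; the last joint's range is limited). The gripper opens to 88 mm and grips with 3 to 60 N. Pads are 19 mm wide; open, the fingers measure 130 mm over their backs; the gripper's body (78 mm by 193 mm) begins 47 mm behind the grasp point.
Start: joints at [86.064, 20.546, 0.682, 0, -70.136, -16.507], TCP at [0.236, 0.632, 0.19] pointing down, gripper open.
Joint ranges: [-176.03, 176.03], [-82.01, 121.73], [-58.28, 71.71], [-173.87, 95.51], [-174.79, -0.11], [-173.66, 173.66]. Speed limits (degrees/s): [136.94, 136.94, 172.46, 180, 180, 180].

INTERFACE

Orientations are given as [roll, pitch, yaw] about the fixed x, y, z axes, in that order (R = Rz(yaw) Ry(pitch) Rx(roll)).
In Python, from plant import ctrl, imaging, close_job gives the robot as it stands.
- The arm moves only by the shell command python3 -m crank 'ROWS'. ROWS is JSON, a list of rows, each a list of 3 entries, a list of its own where there are three numbers: the shift along the world's x, y, z in m, then the turn, a rotation vector about the world's x, y, z in degrees, then the opening, from -1 (shut) to 1 (fully open), so that 0 is half open. A call has 1 to 12 rows; each row shifts and turns the commanded pose from where the row before left it; what a row does not reach is not made up. A row lasts 1/10 s, in which the tool goes at most 50 mm and 8.59 degrees, less where a joint would pass 70% of its speed; a pose out of reach is approached as far as the arm can. A call is refused whole if a number of a shift passes 0.05 or a number of a turn 8.59, either way. A call with a gripper value outside its range is refused whole. The fingers move at their own pace and stop on an object; the grip force is fixed at half the most. Time passes only in rows, so rows that do not move let the fingers close. It gives the time, the measured TCP pose, the force, the opening and the grip force at its end, in the units of the state.
- ctrl.get_obs(): the state, without advancing time (a new reading comes with each control period).
- imaging.snapshot(name): name is "scene" or "top" or "wrist"; returns (picture, depth): 420x560x3 uint8, blue, green, red; 420x560 float32, m along the optical axis (not along the pixel's ray), 0 where there is no reading.
- imaging.camera_model(name): a dict with "mtx" (3x3 intrinsics, pixels), "R" (3x3) and "t" (3): a world point X has camera coordinates R X + t. Camera axes: x right, y down, z forward; pixel columns grow to the right and rows downward; lengths in m; the calibration is good to about 2 mm. The wrist camera is an equidistant fisheye: a pixel r from the principal point sees the ray r / f radians off the axis. A picture is of the moment at which its call begins: read the wrist's pose just before it. camera_model takes no time and is no camera call; for the wrist camera it gives the pose at the moment of the call.
- close_job(): hands the job in; it is judged then, once.
The state is a dict: "clock": time; "joint_pos": joint angles; "qvel": joint speeds; "tau": joint torques, N m; "tool_pos": TCP position; "orientation": TCP orientation; "force": force on the tool from outside, world axes, zero at the start; "moment": the same for the moment, N m; "opening": finger opening in m; "gripper_force": force on a finger pad.
Only numpy, scipy, OpenCV 4.12 (cv2) and the standard library are available. Lean on these libraries where they do the work, as an engineer would, in place of code of your own. Each camera call takes 0.05 s, during which the arm holds its last target. There are 200 camera calls.

## Working session

There is one attempt and no reset: what is moved stays moved. The work goes in short steps, Python scripts to look and compute and a shell command to move; the robot and the scene stay as the last step left them, time stands still between calls to the robot, and variables do not carry over. Pictures are saved under pics/ and viewed, at most 13 in all, crops included, and the job is handed in when it is done.

```bash
mkdir -p pics; ls; python3 - <<'E'
from plant import ctrl, imaging
import cv2,numpy as np
print(ctrl.get_obs(), ctrl.tcp_to_grasp)
for n in("scene","top"):
    p,d=imaging.snapshot(n); cv2.imwrite(f"pics/{n}0.png",p); np.save(f"pics/{n}0.npy",d)
    print(n,imaging.camera_model(n))
E
```

```text
pics
{'clock': 0.0, 'joint_pos': array([ 8.60633051e+01,  2.05921964e+01,  6.33497241e-01, -1.98772406e-02,
       -7.01363049e+01, -1.65071115e+01]), 'qvel': array([-0.11657636, -0.01017564, -0.03323907, -0.01793562, -0.06569523,
        0.02949964]), 'tau': array([ 3.24154826e-04, -5.82714415e+01,  2.93053883e+01,  6.99757263e+00,
        7.02723657e-03, -1.67411736e-04]), 'tool_pos': array([0.23560691, 0.63195268, 0.18921282]), 'orientation': array([ 1.79903602e+02, -9.08087345e-03, -2.04505683e+01]), 'force': array([-0.6703815 , -0.32839657,  1.06448294]), 'moment': array([-0.01322538,  0.01263719,  0.01325163]), 'gripper_force': 0.0, 'opening': 0.0877255098879366} 0.0188
scene {'mtx': array([[385.12552051,   0.        , 280.87579789],
       [  0.        , 385.12552051, 213.59815278],
       [  0.        ,   0.        ,   1.        ]]), 'R': array([[ 0.83304412,  0.55315164, -0.00779484],
       [ 0.47420031, -0.72125858, -0.50489615],
       [-0.28490623,  0.41690445, -0.8631449 ]]), 't': array([-0.39426842, -0.30984529,  1.51937885])}
top {'mtx': array([[466.8183277 ,   0.        , 270.54462944],
       [  0.        , 466.8183277 , 208.11583141],
       [  0.        ,   0.        ,   1.        ]]), 'R': array([[-0.02626333, -0.99951412,  0.01678553],
       [-0.99779872,  0.02518804, -0.06134548],
       [ 0.06089288, -0.01835972, -0.99797544]]), 't': array([-0.12355764,  0.57773174,  1.5152821 ])}
```

View pics/scene0.png

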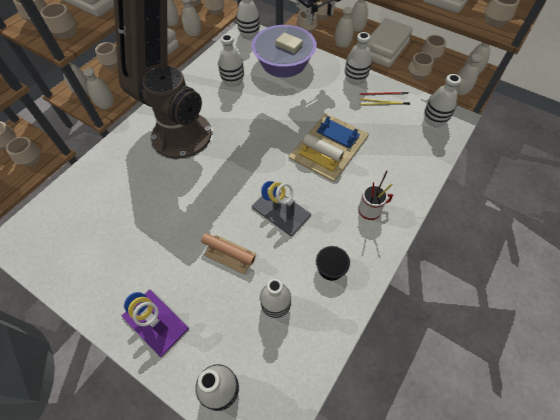

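View pics/top0.png

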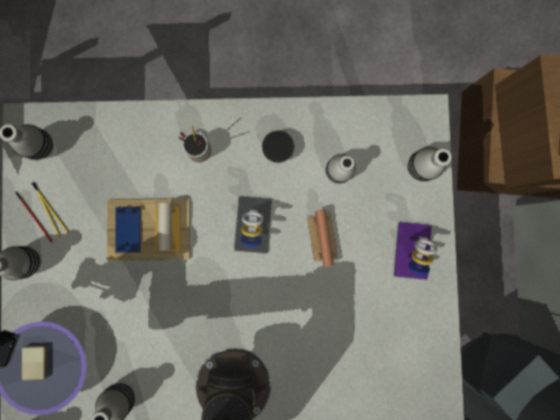

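The scene view shows the prop at (228,250), the gauge at (280,200), and the ware board with the empty blue cradle at (340,132). The purple decoy is at (150,320). In the top view the prop is at (324,237), the gauge at (253,225), and the blue cradle at (128,229).

```bash
cat > h.py <<'E'
import numpy as np, cv2
from plant import ctrl, imaging
def ray(n,u,v,m=None):
    m=m or imaging.camera_model(n); K=m["mtx"]; R=m["R"]; t=m["t"]
    x=(u-K[0,2])/K[0,0]; y=(v-K[1,2])/K[1,1]
    if n=="wrist":
        r=np.hypot(x,y); s=np.tan(r)/r if r>1e-9 else 1; x*=s;y*=s
    return -R.T@t, R.T@np.array([x,y,1.])
def at_z(n,u,v,z,m=None):
    c,d=ray(n,u,v,m); return c+d*(z-c[2])/d[2]
def proj(n,X,m=None):
    m=m or imaging.camera_model(n); p=m["R"]@np.asarray(X)+m["t"]; K=m["mtx"]
    if n=="wrist":
        r=np.hypot(p[0],p[1]); th=np.arctan2(r,p[2]); q=p[:2]/max(r,1e-9)*th
    else: q=p[:2]/p[2]
    return q*K[0,0]+K[:2,2]
def cloud(n,d):
    m=imaging.camera_model(n); K=m["mtx"]; v,u=np.indices(d.shape)
    P=np.stack([(u-K[0,2])/K[0,0]*d,(v-K[1,2])/K[1,1]*d,d],-1)
    return (P-m["t"])@m["R"]
E
python3 - <<'E'
from h import *
a=cv2.imread("pics/top0.png"); b=cv2.imread("pics/scene0.png")
A=cv2.resize(a[185:280,100:350],None,fx=3.2,fy=3.2,interpolation=cv2.INTER_CUBIC)
B1=cv2.resize(b[175:275,195:315],None,fx=2.95,fy=2.95,interpolation=cv2.INTER_CUBIC)
B2=cv2.resize(b[108:188,280:380],None,fx=3.6,fy=3.6,interpolation=cv2.INTER_CUBIC)
o=np.zeros((600,800,3),np.uint8); o[:304]=A; o[304:304+295,:354]=B1[:295]; o[304:304+288,400:760]=B2[:288]
cv2.imwrite("pics/m1.png",o)
# prop from colour+depth
d=np.load("pics/top0.npy"); X=cloud("top",d)
hsv=cv2.cvtColor(a,cv2.COLOR_BGR2HSV)
M=np.zeros(d.shape,bool); M[200:275,300:350]=1
M&=(X[...,2]>.045)&(d>0)
P=X[M]; c=P.mean(0); w,V=np.linalg.eigh(np.cov((P[:,:2]-c[:2]).T)); ax=V[:,1]
s=(P[:,:2]-c[:2])@ax; print("prop",len(P),c,ax,np.degrees(np.arctan2(ax[1],ax[0])),s.min(),s.max(),P[:,2].max())
for nm,(r0,r1,c0,c1),(z0,z1) in [("foot",(190,260,230,280),(.006,.02)),("board",(190,270,100,200),(.006,.018))]:
    M=np.zeros(d.shape,bool); M[r0:r1,c0:c1]=1; M&=(X[...,2]>z0)&(X[...,2]<z1)&(d>0)
    P=X[M]; print(nm,len(P),cv2.minAreaRect(P[:,:2].astype(np.float32)))
M=np.zeros(d.shape,bool); M[:]=0; M[195:250,235:270]=1; M&=(X[...,2]>.09)&(d>0); P=X[M]; c=P.mean(0); print("rings",len(P),P.min(0),P.max(0))
E
```

```text
prop 602 [ 0.47191339 -0.3053564   0.05893064] [-0.99236867 -0.12330625] -172.91704590230668 -0.09030429929259806 0.08994532561247376 0.07044228437233083
foot 1239 ((0.5227714776992798, -0.08436038345098495), (0.1616717427968979, 0.2279292494058609), 88.43193817138672)
board 2781 ((0.5157812833786011, 0.2617109417915344), (0.3260621428489685, 0.25983279943466187), 88.88794708251953)
rings 480 [ 0.45052636 -0.11259996  0.09000245] [ 0.56856476 -0.04252979  0.16087335]
```

View pics/m1.png

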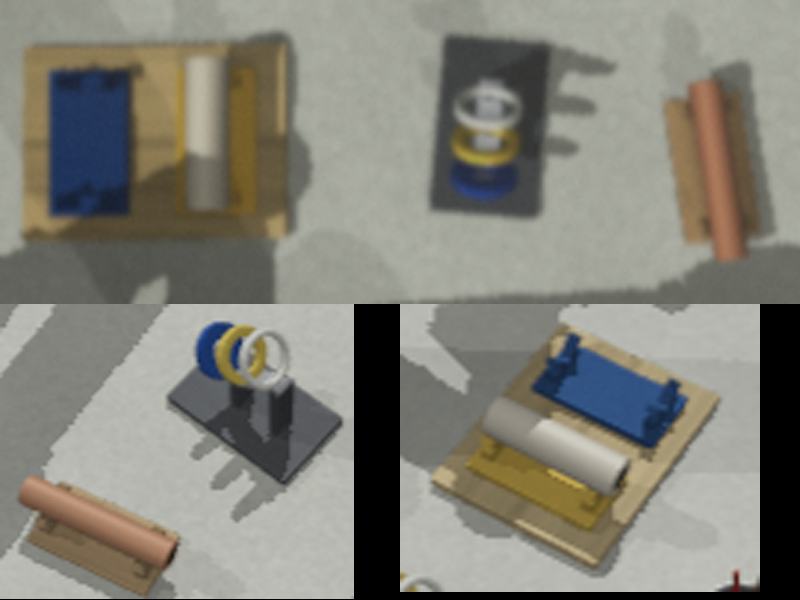

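Montage: the foot corners are at (445,35), (549,43), (540,216) and (430,210). The blue cradle's corners are at (50,70), (131,68), (130,214) and (50,214). The white, yellow and blue rings are at about (488,107), (485,144) and (484,180).

```bash
python3 - <<'E'
from h import *
def q(L,z):
    P=np.array([at_z("top",u/3.2+100-.34,v/3.2+185-.34,z) for u,v in L]); 
    a=(P[0]+P[1]-P[2]-P[3]); print(P[:,:2].mean(0).round(4),"yaw",np.degrees(np.arctan2(a[1],a[0])).round(1),np.linalg.norm(a)/2,np.linalg.norm(P[0]-P[1]))
q([(445,35),(549,43),(540,216),(430,210)],.012)
q([(50,70),(131,68),(130,214),(50,214)],.022)
q([(23,45),(289,42),(287,235),(22,238)],.012)
for (u,v),z in zip([(488,107),(485,144),(484,180)],[.131,.108,.085]): print(at_z("top",u/3.2+100-.34,v/3.2+185-.34,z))
a=cv2.imread("pics/top0.png").astype(int); d=np.load("pics/top0.npy"); X=cloud("top",d)
b,g,r=a[...,0],a[...,1],a[...,2]
M=np.zeros(d.shape,bool); M[200:275,300:350]=1; M&=(X[...,2]>.05)&(d>0)&(r>1.4*b)
P=X[M]; top=P[P[:,2]>np.percentile(P[:,2],50)]
c,e=cv2.minAreaRect(P[:,:2].astype(np.float32))[:2]; print(c,e)
l=cv2.fitLine(top[:,:2].astype(np.float32),cv2.DIST_HUBER,0,.01,.01).ravel(); print(l,np.degrees(np.arctan2(l[1],l[0])))
print(imaging.camera_model("wrist"))
E
```

```text
[ 0.5241 -0.0798] yaw -5.3 0.17935748875181942 0.10765279002896422
[0.5184 0.3276] yaw -0.6 0.14732521071773982 0.08218184340166175
[0.5187 0.264 ] yaw -1.0 0.1975315833694714 0.2723378836650497
[ 0.53853702 -0.07966473  0.131     ]
[ 0.50387805 -0.07542964  0.108     ]
[ 0.46911874 -0.0730634   0.085     ]
(0.4725602865219116, -0.30782002210617065) (0.17980128526687622, 0.03950880840420723)
[ 0.9929409   0.11861012  0.47554943 -0.3057004 ] 6.811895
{'mtx': array([[325.1922621 ,   0.        , 279.28494476],
       [  0.        , 325.1922621 , 205.02351498],
       [  0.        ,   0.        ,   1.        ]]), 'R': array([[-0.35049596, -0.93656193,  0.00208083],
       [-0.89617398,  0.33602508,  0.28975739],
       [-0.27207496,  0.09969401, -0.95709786]]), 't': array([ 0.67282131, -0.03720757,  0.39128766])}
```

```bash
python3 -m crank '[[[0.027,-0.038,0.008],[0,0,2],1],[[0.027,-0.038,0.008],[0,0,2],1],[[0.027,-0.038,0.008],[0,0,2],1],[[0.027,-0.038,0.008],[0,0,2],1],[[0.027,-0.038,0.008],[0,0,2],1],[[0.027,-0.038,0.008],[0,0,2],1],[[0.027,-0.038,0.008],[0,0,2],1],[[0.027,-0.038,0.008],[0,0,1],1],[[0,0,0],[0,0,0],1],[[0,0,0],[0,0,0],1]]'; python3 - <<'E'
from h import *
import pickle
m=imaging.camera_model("wrist"); p,d=imaging.snapshot("wrist"); cv2.imwrite("pics/w1.png",p); pickle.dump((m,d),open("w1.pkl","wb"))
print(proj("wrist",[.5184,.3276,.022],m))
E
python3 -m crank '[[[0.0,-0.045,0.002],[0,0,0],1],[[0.0,-0.045,0],[0,0,0],1],[[0,-0.045,0],[0,0,0],1],[[0,-0.045,0],[0,0,0],1],[[0,-0.045,0],[0,0,0],1],[[0,-0.045,0],[0,0,0],1],[[0,-0.045,0],[0,0,0],1],[[0,-0.045,0],[0,0,0],1],[[0,-0.045,0],[0,0,0],1],[[0,0,0],[0,0,0],1],[[0,0,0],[0,0,0],1]]'; python3 - <<'E'
from h import *
import pickle
m=imaging.camera_model("wrist"); p,d=imaging.snapshot("wrist"); cv2.imwrite("pics/w2.png",p); pickle.dump((m,d),open("w2.pkl","wb"))
print(proj("wrist",[.5385,-.0797,.131],m))
a=cv2.imread("pics/w1.png"); cv2.imwrite("pics/m2.png",np.hstack([cv2.resize(x,(400,300)) for x in(a,p)]))
E
```

```text
clock: 1.1
tool_pos: [0.4522, 0.3274, 0.2541]
orientation: [-180.0, 0.0, -5.6]
force: [-0.5, 0.8, -0.6]
opening: 0.0877
gripper_force: 0.0
[273.09673028 118.84048518]
clock: 2.25
tool_pos: [0.4516, -0.0766, 0.2557]
orientation: [-180.0, 0.1, -5.5]
force: [0.1, -0.2, -1.2]
opening: 0.0874
gripper_force: 0.0
[272.34385091 100.63432179]
```

View pics/m2.png

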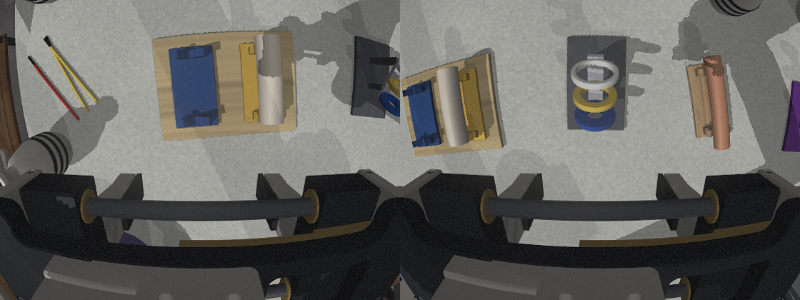

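The left half (w1) shows the blue cradle at about (195,85), and the right half (w2) shows the gauge rings at about (595,70) to (595,115). I'll enlarge both.

```bash
python3 - <<'E'
import cv2,numpy as np
a=cv2.imread("pics/w1.png")[40:190,215:315]; b=cv2.imread("pics/w2.png")[40:190,225:325]
cv2.imwrite("pics/m3.png",np.hstack([cv2.resize(x,None,fx=4,fy=4,interpolation=cv2.INTER_CUBIC) for x in(a,b)]))
E
```

```text
(no output)
```

View pics/m3.png

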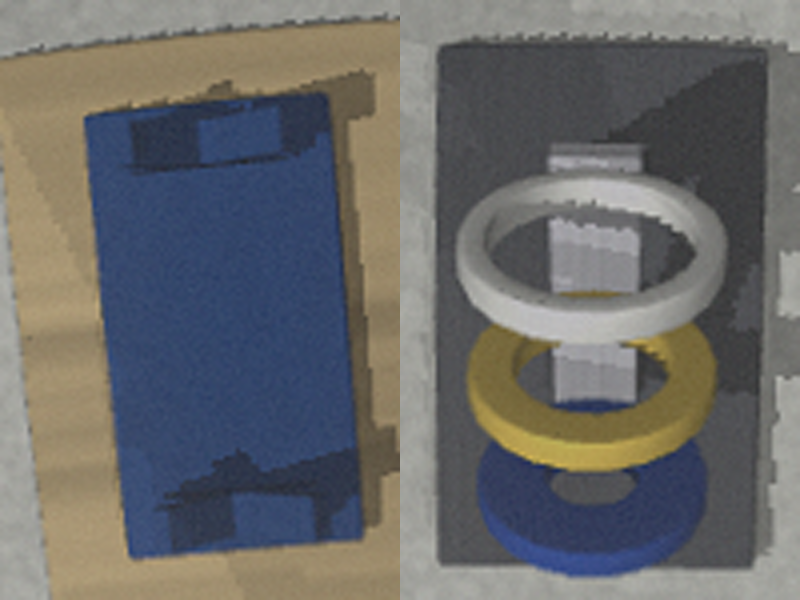

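```bash
cat > fit.py <<'E'
from h import *
import pickle
from scipy.optimize import least_squares
def wcloud(m,d):
    K=m["mtx"]; v,u=np.indices(d.shape); x=(u-K[0,2])/K[0,0]; y=(v-K[1,2])/K[1,1]; r=np.hypot(x,y)+1e-9; s=np.tan(np.minimum(r,1.4))/r
    P=np.stack([x*s*d,y*s*d,d],-1); return (P-m["t"])@m["R"]
def sdf(p,P,dz=0):
    th=np.radians(35); yw=p[2]; a=np.array([np.cos(th)*np.cos(yw),np.cos(th)*np.sin(yw),np.sin(th)])
    D=P-np.array([p[0],p[1],.085+dz]); s=D@a; rho=np.linalg.norm(D-np.outer(s,a),axis=1)
    out=[]
    for s0,ri in((80,26),(40,20.5),(0,13)):
        qx=np.abs(rho-(ri+33)/2000)-(33-ri)/2000; qs=np.abs(s-(s0-5)/1000)-.005
        out.append(np.hypot(np.maximum(qx,0),np.maximum(qs,0))+np.minimum(np.maximum(qx,qs),0))
    out=np.array(out); return out[np.abs(out).argmin(0),np.arange(len(P))]
def fit(P,free=False):
    f=lambda p:sdf(p,P,p[3] if free else 0)
    return least_squares(f,[.469,-.074,np.radians(-5.3)]+([0.] if free else []),loss="soft_l1",f_scale=.002)
E
python3 - <<'E'
from fit import *
m,d=pickle.load(open("w2.pkl","rb")); X=wcloud(m,d); im=cv2.imread("pics/w2.png").astype(int)
M=np.zeros(d.shape,bool); M[75:190,335-100:312]=1
M&=(X[...,2]>.062)&(d>0); P=X[M]
# drop spine: >34mm below axis handled by residual gate
for fr in(False,True):
    Q=P
    for k in range(3):
        r=fit(Q,fr); Q=P[np.abs(sdf(r.x,P,r.x[3] if fr else 0))<.005]
    print(len(P),len(Q),r.x[:2],np.degrees(r.x[2]),r.x[3:],np.sqrt(np.mean(r.fun**2)))
d2=np.load("pics/top0.npy")
def q(L,z,o):
    A=np.array([at_z("wrist",u/4+o[0]-.37,v/4+o[1]-.37,z,m) for u,v in L]); a=A[0]+A[1]-A[2]-A[3]
    print(A[:,:2].mean(0).round(4),"yaw",np.degrees(np.arctan2(a[1],a[0])).round(1),np.linalg.norm(a)/2,np.linalg.norm(A[0]-A[1]))
q([(38,45),(368,45),(355,566),(37,566)],.012,(225,40))
M=(np.abs(X[...,0]-.472)<.12)&(np.abs(X[...,1]+.306)<.06)&(X[...,2]>.05)&(d>0)
P=X[M]; print("prop",cv2.minAreaRect(P[:,:2].astype(np.float32)),P[:,2].max())
m=pickle.load(open("w1.pkl","rb"))[0]
q([(85,115),(328,95),(362,540),(132,558)],.022,(215,40))
E
```

```text
5081 4451 [ 0.47625587 -0.07284494] -6.342341594602602 [] 0.0008504984581787044
5081 4451 [ 0.47630633 -0.07285512] -6.3408268782623685 [-0.00015936] 0.0008455627050018884
[ 0.5212 -0.0782] yaw -6.5 0.17892760646968214 0.1093597527337095
prop ((0.47209301590919495, -0.30610159039497375), (0.18034765124320984, 0.033448148518800735), 7.121912956237793) 0.06443603909246302
[0.5152 0.3303] yaw -0.7 0.14835610046324024 0.07854608590568758
```

```bash
python3 -m crank '[[[0.0084,-0.0376,0],[0,0,2.1],1],[[0.0084,-0.0376,0],[0,0,2.1],1],[[0.0084,-0.0376,0],[0,0,2.1],1],[[0.0084,-0.0376,0],[0,0,2.1],1],[[0.0084,-0.0376,0],[0,0,2.1],1],[[0.0084,-0.0378,0],[0,0,2.1],1],[[0,0,-0.04],[0,0,0],1],[[0,0,-0.04],[0,0,0],1],[[0,0,-0.03],[0,0,0],1],[[0,0,0],[0,0,0],1]]'; python3 - <<'E'
from fit import *
m=imaging.camera_model("wrist"); p,d=imaging.snapshot("wrist"); cv2.imwrite("pics/w3.png",p); X=wcloud(m,d)
M=(np.abs(X[...,0]-.472)<.12)&(np.abs(X[...,1]+.306)<.06)&(X[...,2]>.052)&(X[...,2]<.07)&(d>0)
P=X[M]; print("prop",cv2.minAreaRect(P[:,:2].astype(np.float32)),P[:,2].max()); print(ctrl.get_obs()["joint_pos"])
E
```

```text
clock: 3.3
tool_pos: [0.5003, -0.2994, 0.1414]
orientation: [-179.8, 0.4, 7.3]
force: [0.1, -0.5, -0.5]
opening: 0.0875
gripper_force: 0.0
prop ((0.4717986583709717, -0.3070060908794403), (0.18087366223335266, 0.03218049556016922), 7.206274509429932) 0.06428232570331746
[-1.17634111e+01  1.42396647e+01 -1.45000989e+01 -2.69658637e-03
 -6.15100585e+01  1.09071368e+02]
```

```bash
python3 -m crank '[[[0.001,-0.0015,-0.035],[0,0,0],1],[[0,-0.0015,-0.035],[0,0,0],1],[[0,0,-0.025],[0,0,0],1],[[0,0,-0.015],[0,0,0],1],[[0,0,-0.005],[0,0,0],1],[[0,0,0],[0,0,0],1],[[0,0,0],[0,0,0],1]]'
```

```text
clock: 4.05
tool_pos: [0.5049, -0.3054, 0.033]
orientation: [179.9, -0.1, 7.2]
force: [0.4, 0.8, 0.6]
opening: 0.088
gripper_force: 0.0
```

```bash
python3 -m crank '[[[-0.002,0.0025,-0.007],[0,0,0],1],[[0,0,0],[0,0,0],1],[[0,0,0],[0,0,0],-1],[[0,0,0],[0,0,0],-1],[[0,0,0],[0,0,0],-1],[[0,0,0],[0,0,0],-1],[[0,0,0],[0,0,0],-1],[[0,0,0],[0,0,0],-1]]'
```

```text
clock: 4.85
tool_pos: [0.5012, -0.3029, 0.0241]
orientation: [-180.0, 0.0, 7.2]
force: [0.5, 0.3, -0.5]
opening: 0.0451
gripper_force: 0.0
```

```bash
python3 -m crank '[[[0,0,0],[0,0,0],-1],[[0,0,0],[0,0,0],-1],[[0,0,0],[0,0,0],-1],[[0,0,0],[0,0,0],-1],[[0,0,0],[0,0,0],-1]]'
```

```text
clock: 5.35
tool_pos: [0.5018, -0.3025, 0.0256]
orientation: [180.0, -0.1, 7.2]
force: [-3.9, 7.0, 17.8]
opening: 0.0057
gripper_force: 10.6
```

The opening is far less than 35 mm, so the bar isn't in the grip properly. I'll open straight away and look.

```bash
python3 - <<'E'
from fit import *
print(ctrl.get_obs())
o=[]
for n in("scene","wrist"):
    p,d=imaging.snapshot(n); o.append(p)
o[0]=cv2.resize(o[0][180:300,160:320],(560,420))
cv2.imwrite("pics/m4.png",np.hstack([cv2.resize(x,(400,300)) for x in o]))
E
```

```text
{'clock': 5.35, 'joint_pos': array([-1.19805899e+01,  2.11901183e+01, -2.23962368e+01, -1.21562574e-02,
       -4.63474458e+01,  1.09177820e+02]), 'qvel': array([ 0.0459418 , -0.74274996,  0.50897046,  0.43676614, -0.26880556,
       -0.01779628]), 'tau': array([-3.07152070e+00, -4.18867350e+01,  1.92878473e+01,  5.11812687e+00,
        1.91382073e+00,  1.83662560e-03]), 'tool_pos': array([ 0.50184799, -0.30249918,  0.02562566]), 'orientation': array([ 1.79986570e+02, -6.54172654e-02,  7.18885167e+00]), 'force': array([-3.94083336,  6.97854809, 17.75773991]), 'moment': array([2.77891169, 1.12373463, 0.02723252]), 'gripper_force': 10.562401190400124, 'opening': 0.005737564768432032}
```

View pics/m4.png

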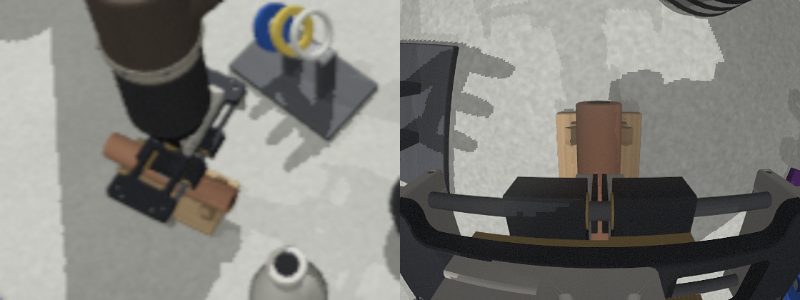

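The wrist view shows the fingers shut over the bar at (600,205), with brown visible in the slit between them. The bar still appears to lie in its cradle. I'll check the heights by depth.

```bash
python3 - <<'E'
from fit import *
m=imaging.camera_model("wrist"); p,d=imaging.snapshot("wrist"); X=wcloud(m,d); np.set_printoptions(precision=3,suppress=True)
for u,v in[(279,150),(279,180),(279,200),(279,230),(275,260),(275,290),(279,290),(279,320),(200,280),(350,280),(260,300),(300,300),(265,260),(295,260)]: print(u,v,X[v,u],p[v,u])
print(m["R"],-m["R"].T@m["t"], ctrl.get_obs()["opening"])
cv2.imwrite("pics/m5.png",cv2.resize(p[220:360,180:380],(800,560),interpolation=cv2.INTER_CUBIC))
E
```

```text
279 150 [ 0.56  -0.297  0.062] [ 73  88 113]
279 180 [ 0.545 -0.298  0.062] [ 71  85 114]
279 200 [ 0.535 -0.3    0.062] [ 67  83 112]
279 230 [ 0.519 -0.302  0.062] [ 62  79 110]
275 260 [ 0.512 -0.301  0.084] [22 26 31]
275 290 [ 0.533 -0.299  0.145] [52 49 50]
279 290 [ 0.533 -0.3    0.145] [55 54 52]
279 320 [ 0.461 -0.309  0.063] [ 71  91 128]
200 280 [ 0.537 -0.279  0.151] [46 44 42]
350 280 [ 0.541 -0.317  0.151] [33 32 28]
260 300 [ 0.534 -0.295  0.152] [34 31 30]
300 300 [ 0.535 -0.305  0.152] [36 36 36]
265 260 [ 0.511 -0.296  0.085] [83 87 89]
295 260 [ 0.538 -0.304  0.135] [22 26 30]
[[ 0.124 -0.992  0.001]
 [-0.95  -0.119  0.288]
 [-0.286 -0.037 -0.958]] [ 0.579 -0.294  0.221] 0.0006828852275851867
```

View pics/m5.png

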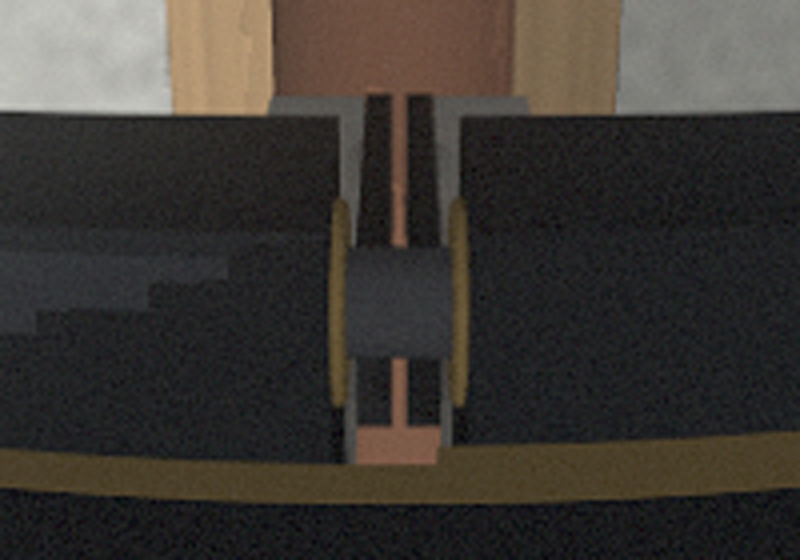

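```bash
python3 - <<'E'
from fit import *
np.set_printoptions(precision=3,suppress=True)
for nm,tcp in(("w2",[.4516,-.0766,.2557]),):
    m,d=pickle.load(open(nm+".pkl","rb")); X=wcloud(m,d)-tcp
    c,s=np.cos(np.radians(5.5)),np.sin(np.radians(5.5)); 
    X=np.stack([c*X[...,0]-s*X[...,1],s*X[...,0]+c*X[...,1],X[...,2]],-1)
    M=(d>0)&(d<.3)&(np.abs(X[...,0])<.05)&(np.abs(X[...,1])<.075); print(M.sum())
    P=X[M]; h,e=np.histogram(P[:,2],np.arange(-.03,.15,.01)); print(list(zip(e.round(3),h)))
    for z0 in np.arange(-.03,.1,.01):
        Q=P[(P[:,2]>z0)&(P[:,2]<z0+.01)]
        if len(Q): print(z0.round(3),Q.min(0),Q.max(0))
print(ctrl.get_obs()["tool_pos"],ctrl.get_obs()["force"])
E
```

```text
75067
[(np.float64(-0.03), np.int64(0)), (np.float64(-0.02), np.int64(0)), (np.float64(-0.01), np.int64(0)), (np.float64(0.0), np.int64(0)), (np.float64(0.01), np.int64(0)), (np.float64(0.02), np.int64(0)), (np.float64(0.03), np.int64(140)), (np.float64(0.04), np.int64(769)), (np.float64(0.05), np.int64(912)), (np.float64(0.06), np.int64(772)), (np.float64(0.07), np.int64(940)), (np.float64(0.08), np.int64(672)), (np.float64(0.09), np.int64(640)), (np.float64(0.1), np.int64(1529)), (np.float64(0.11), np.int64(11371)), (np.float64(0.12), np.int64(15631)), (np.float64(0.13), np.int64(9720))]
0.03 [-0.01  -0.048  0.036] [0.01 0.05 0.04]
0.04 [-0.01  -0.061  0.04 ] [0.012 0.059 0.05 ]
0.05 [-0.005 -0.061  0.05 ] [0.012 0.058 0.06 ]
0.06 [ 0.    -0.063  0.06 ] [0.012 0.06  0.07 ]
0.07 [-0.01  -0.064  0.07 ] [0.012 0.062 0.08 ]
0.08 [-0.012 -0.049  0.08 ] [0.012 0.059 0.09 ]
0.09 [-0.011 -0.05   0.09 ] [0.011 0.047 0.1  ]
[ 0.502 -0.303  0.026] [-2.119  4.177 14.336]
```

The fingertips really sit about 36 mm behind the reported TCP, both by depth and by the contact on top of the bar. The true grasp point is therefore about 55 mm behind the reported TCP. I'll open, re-check the bar and go lower.

```bash
python3 -m crank '[[[0,0,0.02],[0,0,0],-1],[[0,0,0.02],[0,0,0],1],[[0,0,0],[0,0,0],1],[[0,0,0],[0,0,0],1],[[0,0,0],[0,0,0],1],[[0,0,0],[0,0,0],1],[[0,0,0],[0,0,0],1],[[0,0,0],[0,0,0],1],[[0,0,0],[0,0,0],1],[[0,0,0],[0,0,0],1]]'; python3 - <<'E'
from fit import *
m=imaging.camera_model("wrist"); p,d=imaging.snapshot("wrist"); X=wcloud(m,d)
M=(np.abs(X[...,0]-.472)<.12)&(np.abs(X[...,1]+.306)<.06)&(X[...,2]>.052)&(X[...,2]<.07)&(d>0)
P=X[M]; print("prop",cv2.minAreaRect(P[:,:2].astype(np.float32)),P[:,2].max())
p,d=imaging.snapshot("top"); X=cloud("top",d)
M=(np.abs(X[...,0]-.472)<.12)&(np.abs(X[...,1]+.306)<.06)&(X[...,2]>.052)&(X[...,2]<.075)&(d>0); M[:190]=0
P=X[M]; print("prop",cv2.minAreaRect(P[:,:2].astype(np.float32)))
E
```

```text
clock: 6.5
tool_pos: [0.5012, -0.3028, 0.0641]
orientation: [-180.0, 0.0, 7.2]
force: [-0.6, 0.3, -0.3]
opening: 0.0669
gripper_force: 0.0
prop ((0.48481011390686035, -0.30529263615608215), (0.15507633984088898, 0.032229501754045486), 7.055447101593018) 0.06415654305544348
prop ((0.4192044734954834, -0.31279662251472473), (0.07252392917871475, 0.03359425067901611), 6.880857467651367)
```

```bash
python3 -m crank '[[[0,0,0],[0,0,0],1],[[0,0,0],[0,0,0],1],[[0,-0.0005,-0.02],[0,0,0],1],[[0,0,-0.02],[0,0,0],1],[[0,0,-0.02],[0,0,0],1],[[0,0,-0.01],[0,0,0],1],[[0,0,-0.003],[0,0,0],1],[[0,0,0],[0,0,0],1]]'
```

```text
clock: 7.4
tool_pos: [0.5013, -0.3034, -0.0088]
orientation: [180.0, 0.0, 7.2]
force: [-0.8, -0.4, -0.2]
opening: 0.0875
gripper_force: 0.0
```

```bash
python3 -m crank '[[[0,0,0],[0,0,0],-1],[[0,0,0],[0,0,0],-1],[[0,0,0],[0,0,0],-1],[[0,0,0],[0,0,0],-1],[[0,0,0],[0,0,0],-1],[[0,0,0],[0,0,0],-1],[[0,0,0],[0,0,0],-1],[[0,0,0],[0,0,0],-1],[[0,0,0],[0,0,0],-1]]'
```

```text
clock: 8.3
tool_pos: [0.5009, -0.3021, -0.0089]
orientation: [-179.9, 0.0, 7.1]
force: [-0.5, 8.4, 2.7]
opening: 0.034
gripper_force: 30.0
```

```bash
python3 -m crank '[[[0,0,0.027],[0,0,0],-1],[[0,0,0.04],[0,0,0],-1],[[0,0,0.045],[0,0,-6.7],-1],[[0,0,0.045],[0,0,-6.7],-1],[[0.04,0.02,0.03],[-0.77,-6.95,0],-1],[[0.04,0.02,0],[-0.77,-6.95,0],-1],[[0.04,0.02,0],[-0.77,-6.95,0],-1],[[0.04,0.02,0],[-0.77,-6.95,0],-1],[[0.04,0.02,0],[-0.77,-6.95,0],-1],[[0,0.035,0],[0,0,0],-1],[[0,0.035,0],[0,0,0],-1],[[0,0.034,0],[0,0,0],-1]]';python3 -m crank '[[[0,0,0],[0,0,0],-1],[[0,0,0],[0,0,0],-1]]'; python3 - <<'E'
from fit import *
from scipy.spatial.transform import Rotation as Ro
o=ctrl.get_obs(); print(o["joint_pos"])
m=imaging.camera_model("wrist"); p,d=imaging.snapshot("wrist"); cv2.imwrite("pics/w4.png",p); pickle.dump((m,d),open("w4.pkl","wb"))
t,td=imaging.snapshot("top"); s,sd=imaging.snapshot("scene"); cv2.imwrite("pics/t4.png",t); cv2.imwrite("pics/s4.png",s); np.save("t4.npy",td); np.save("s4.npy",sd)
cv2.imwrite("pics/m6.png",np.hstack([cv2.resize(p,(400,300)),cv2.resize(s[130:280,190:390],(400,300))]))
E
```

```text
clock: 9.5
tool_pos: [0.6919, -0.1362, 0.1779]
orientation: [179.0, -33.7, -6.3]
force: [1.4, -2.2, -0.4]
opening: 0.0341
gripper_force: 30.0
clock: 9.7
tool_pos: [0.6921, -0.1391, 0.1787]
orientation: [178.9, -33.8, -6.4]
force: [-0.2, -0.6, -2.3]
opening: 0.0343
gripper_force: 30.0
[  1.54673826   5.53488909 -46.76210871  51.90046959  -6.93828455
  31.70984189]
```

View pics/m6.png

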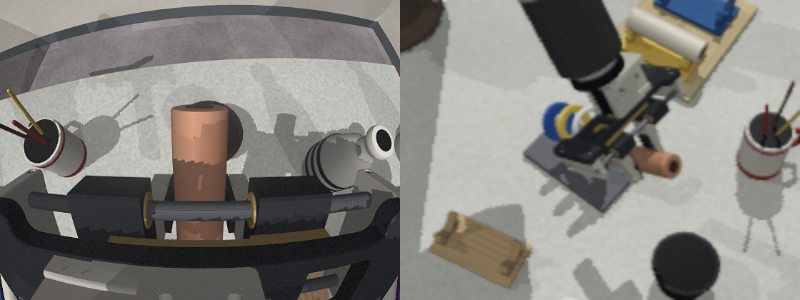

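The wrist view shows the prop held firmly with its upper end at (200,110). The scene view shows it above the gauge axis. Some motion was lost to the joint speed limit.

```bash
cat > go.py <<'E'
from fit import *
from scipy.spatial.transform import Rotation as Ro
B=np.array([.4763,-.0728,.085]); YAW=-6.34
a=np.array([np.cos(np.radians(35))*np.cos(np.radians(YAW)),np.cos(np.radians(35))*np.sin(np.radians(YAW)),np.sin(np.radians(35))])
PC=np.array([-.029,0,-.0539])
def state():
    o=ctrl.get_obs(); R=Ro.from_euler("xyz",o["orientation"],degrees=True); return o,np.array(o["tool_pos"]),R
def target(s,roll=0):
    R=Ro.from_rotvec(a*np.radians(roll))*Ro.from_euler("xyz",[180,-35,YAW],degrees=True)
    return B+a*s-R.apply(PC),R
def report(s,roll=0):
    o,t,R=state(); T,RT=target(s,roll); C=t+R.apply(PC)
    sc=(C-B)@a; print("s",sc.round(4),"lat",(C-B-sc*a).round(4),"dir",R.apply([1,0,0]).round(4),"a",a.round(4))
    print("need shift",(T-t).round(4),"rotvec",(RT*R.inv()).as_rotvec(degrees=True).round(2),"F",o["force"].round(1),"q",o["joint_pos"].round(1),o["clock"])
E
python3 - <<'E'
from go import *
report(.21)
m,d=pickle.load(open("w4.pkl","rb")); X=wcloud(m,d); o,t,R=state()
L=R.inv().apply((X-t).reshape(-1,3)); im=cv2.imread("pics/w4.png").astype(int).reshape(-1,3)
M=(d.ravel()>0)&(im[:,2]>1.35*im[:,0])&(np.abs(L[:,1])<.03)&(L[:,0]>.012)&(L[:,0]<.09)&(np.abs(L[:,2]+.0539)<.03)
P=L[M]; print(len(P),P[:,0].max())
f=lambda p:np.hypot(P[:,1]-p[0]-p[2]*P[:,0],P[:,2]-p[1]-p[3]*P[:,0])-.0175
r=least_squares(f,[0,-.054,0,0],loss="soft_l1",f_scale=.001); print(r.x,np.degrees(r.x[2:]),np.sqrt(np.mean(r.fun**2)))
E
```

```text
s 0.2088 lat [-0.0068 -0.0406  0.0033] dir [ 0.8251 -0.0933  0.5572] a [ 0.8141 -0.0905  0.5736]
need shift [ 0.0085  0.0415 -0.0015] rotvec [ 0.7  -1.22  0.68] F [-1.   0.2 -2.4] q [  1.5   5.6 -46.7  51.9  -6.9  31.7] 9.85
8742 0.06055349697528467
[ 0.00135892 -0.05373179 -0.0032604  -0.00066936] [-0.1868071  -0.03835157] 0.0010591067464157113
```

```bash
sed -i 's/^PC=.*/PC=np.array([-.0295,.0012,-.0539])/' go.py; python3 -m crank '[[[0.001,0.005,0],[0.1,-0.15,0.1],-1],[[0.001,0.005,0],[0.1,-0.15,0.1],-1],[[0.001,0.005,0],[0.1,-0.15,0.1],-1],[[0.001,0.005,0],[0.1,-0.15,0.1],-1],[[0.001,0.005,0],[0.1,-0.15,0.1],-1],[[0.001,0.005,0],[0.1,-0.15,0.1],-1],[[0.001,0.005,0],[0.1,-0.15,0.1],-1],[[0.001,0.005,0],[0,-0.15,0],-1],[[0,0,0],[0,0,0],-1]]'; python3 -c "
from go import *
report(.21)"
```

```text
clock: 10.75
tool_pos: [0.7014, -0.0985, 0.1834]
orientation: [-180.0, -34.6, -6.2]
force: [-0.1, -0.3, -2.3]
opening: 0.0342
gripper_force: 30.0
s 0.2129 lat [-0.0029 -0.0017  0.0039] dir [ 0.8184 -0.0889  0.5678] a [ 0.8141 -0.0905  0.5736]
need shift [ 0.0007  0.0018 -0.0052] rotvec [-0.08 -0.4  -0.17] F [-0.1 -0.3 -2.3] q [ -4.9   5.  -50.3  80.1  -0.7   8.9] 10.75
```

The wrist is at a singularity here (j5 is about 0). I'll fit a small kinematic model to the recorded poses so I can choose a roll about the prop axis that keeps the joints in range.

```bash
cat > kin.py <<'E'
import numpy as np
from scipy.optimize import least_squares
from scipy.spatial.transform import Rotation as Ro
r=np.radians
# tool z = forearm x ; chain orientation
def fk(q,p):
    h,r0,l1,l2,e,db,da,L=p; j=r(q); de=j[1]-j[2]
    A=Ro.from_euler("z",j[0]); F=A*Ro.from_euler("y",de); G=F*Ro.from_euler("x",SG[0]*j[3]); H=G*Ro.from_euler("y",SG[1]*j[4]); E=H*Ro.from_euler("x",SG[2]*j[5])
    x=A.apply([r0+l1*np.sin(j[1]),db,h+l1*np.cos(j[1])])+F.apply([l2,0,e])+G.apply([0,da,0])+H.apply([L,0,0])
    T=E*C0; return x,T
SG=[1,-1,1]; C0=Ro.identity()
D=[([86.0633,20.5922,.6335,-.02,-70.1363,-16.507],[.2356,.63195,.1892],[179.9,0,-20.45]),
([-11.7634,14.2397,-14.5001,0,-61.51,109.0714],[.5003,-.2994,.1414],[-179.8,.4,7.3]),
([-11.98,21.19,-22.396,-.012,-46.347,109.178],[.50185,-.3025,.02563],[179.99,-.065,7.19]),
([1.5467,5.5349,-46.762,51.9005,-6.938,31.71],[.6921,-.1391,.1787],[178.9,-33.8,-6.4]),
([-4.9,5.,-50.3,80.1,-.7,8.9],[.7014,-.0985,.1834],[180,-34.6,-6.2])]
def setup():
    global SG,C0
    best=None
    for s in np.ndindex(2,2,2):
        SG=[1-2*k for k in s]; C0=Ro.identity()
        Cs=[fk(q,[0]*8)[1].inv()*Ro.from_euler("xyz",o,degrees=True) for q,x,o in D]
        m=Ro.concatenate(Cs).mean(); err=max((m.inv()*c).magnitude() for c in Cs)
        if best is None or err<best[0]: best=(err,list(SG),m)
    SG,C0=best[1],best[2]
    pr=np.array([.25,0,.54,.54,0,0,-.15,.3])
    f=lambda p:np.r_[np.concatenate([fk(q,p)[0]-x for q,x,o in D]),.003*(p-pr)]
    s=least_squares(f,pr); return np.degrees(best[0]),s.x,s.fun[:15].reshape(-1,3)
LO=np.array([-176.03,-82.01,-58.28,-173.87,-174.79,-173.66]);HI=np.array([176.03,121.73,71.71,95.51,-.11,173.66])
def ik(x,R,p,q0):
    f=lambda q:np.r_[(fk(q,p)[0]-x)*10,(R.inv()*fk(q,p)[1]).as_rotvec()*2]
    s=least_squares(f,np.clip(q0,LO+.5,HI-.5),bounds=(LO,HI),x_scale=30); return s.x,np.abs(s.fun).max()
E
python3 - <<'E'
import kin
from kin import *
from go import target
er,p,res=setup(); np.set_printoptions(precision=4,suppress=True); print(er,kin.SG,p,res,sep="\n")
rng=np.random.default_rng(0)
for ro in(-50,-35,-20,0,20,35,50):
  for s in(.09,.21):
    S=set()
    for k in range(25):
        q0=np.array([rng.uniform(-60,60),rng.uniform(-20,60),rng.uniform(-58,20),rng.uniform(-170,95),rng.uniform(-90,-5),rng.uniform(-170,170)])
        x,R=target(s,ro); q,e=ik(x,R,p,q0)
        if e<2e-3: S.add(tuple(q.round(0)))
    print(ro,s,S)
E
```

```text
0.1769582818705942
[-1, -1, -1]
[ 0.1965 -0.0007  0.6063  0.4623 -0.0005 -0.0001 -0.1914  0.4178]
[[-0.0003 -0.0005 -0.0014]
 [ 0.0007 -0.0006  0.0021]
 [-0.0003  0.0003 -0.0008]
 [ 0.0002 -0.0002  0.    ]
 [-0.0002  0.0002  0.    ]]
-50 0.09 {(np.float64(31.0), np.float64(23.0), np.float64(-55.0), np.float64(72.0), np.float64(-62.0), np.float64(-28.0))}
-50 0.21 {(np.float64(25.0), np.float64(23.0), np.float64(-41.0), np.float64(70.0), np.float64(-64.0), np.float64(-14.0))}
-35 0.09 set()
-35 0.21 {(np.float64(19.0), np.float64(15.0), np.float64(-47.0), np.float64(77.0), np.float64(-47.0), np.float64(-12.0))}
-20 0.09 set()
-20 0.21 {(np.float64(7.0), np.float64(8.0), np.float64(-50.0), np.float64(87.0), np.float64(-27.0), np.float64(-9.0))}
0 0.09 set()
0 0.21 set()
20 0.09 {(np.float64(-7.0), np.float64(7.0), np.float64(-26.0), np.float64(-45.0), np.float64(-30.0), np.float64(131.0))}
20 0.21 {(np.float64(-5.0), np.float64(10.0), np.float64(-15.0), np.float64(-35.0), np.float64(-35.0), np.float64(118.0))}
35 0.09 {(np.float64(-23.0), np.float64(15.0), np.float64(-18.0), np.float64(-59.0), np.float64(-53.0), np.float64(154.0))}
35 0.21 {(np.float64(-19.0), np.float64(16.0), np.float64(-5.0), np.float64(-53.0), np.float64(-56.0), np.float64(140.0))}
50 0.09 {(np.float64(-31.0), np.float64(24.0), np.float64(-11.0), np.float64(-64.0), np.float64(-72.0), np.float64(163.0))}
50 0.21 {(np.float64(-27.0), np.float64(24.0), np.float64(2.0), np.float64(-62.0), np.float64(-74.0), np.float64(149.0))}
```

```bash
cat > plan.py <<'E'
from kin import *; from go import *
er,p,_=setup()
def seg(x0,R0,x1,R1,n,q,show=True):
    rv=(R1*R0.inv()).as_rotvec()
    mx=0
    for k in range(1,n+1):
        q1,e=ik(x0+(x1-x0)*k/n,Ro.from_rotvec(rv*k/n)*R0,p,q); mx=np.maximum(mx,np.abs(q1-q)); q=q1
    print("rows",n,"shift",((x1-x0)/n).round(4),"turn",np.degrees(rv/n).round(2),"maxstep",mx.round(1),"q",q.round(1),"err",e)
    return q
E
python3 - <<'E'
from plan import *
o,t,R=state(); q=np.array(o["joint_pos"])
G=np.array([0,0,-.0539])
g=t+R.apply(G)
R1=Ro.from_euler("xyz",[180,-10,-6.34],degrees=True); x1=g+np.array([-.03,0,.03])-R1.apply(G)
q=seg(t,R,x1,R1,6,q)
x2,R2=target(.22,25); q=seg(x1,R1,x2,R2,8,q)
x3,R3=target(.10,25); seg(x2,R2,x3,R3,6,q)
E
```

```text
rows 6 shift [-0.0085  0.0004  0.0035] turn [ 0.44  4.08 -0.03] maxstep [16.4  1.6 12.8 52.6 18.8 39.6] q [ 10.4  11.9 -11.5   3.4 -57.   71.6] err 2.509104035652854e-13
rows 8 shift [ 0.0074  0.0027 -0.002 ] turn [ 2.55 -3.38  1.21] maxstep [3.8 1.1 1.1 8.  3.9 9.6] q [ -9.7  11.9 -10.  -41.9 -42.7 126.5] err 1.871106047879323e-10
rows 6 shift [-0.0163  0.0018 -0.0115] turn [0. 0. 0.] maxstep [0.8 0.6 2.1 1.6 0.8 2.6] q [-13.5   9.2 -21.8 -50.6 -38.8 140.2] err 5.972999872483342e-13
```

```bash
python3 -m crank '[[[0,0,0.002],[0.05,0.6,0],-1],[[0,0,0.002],[0.05,0.6,0],-1],[[0,0,0.002],[0.06,0.8,0],-1],[[-0.001,0,0.002],[0.06,0.8,0],-1],[[-0.002,0,0.002],[0.1,1.2,0],-1],[[-0.004,0,0.002],[0.2,2,0],-1],[[-0.008,0,0.002],[0.3,3,0],-1],[[-0.009,0,0.002],[0.4,4,0],-1],[[-0.009,0,0.002],[0.4,4,0],-1],[[-0.009,0,0.002],[0.4,4,0],-1],[[-0.009,0,0.002],[0.4,4,0],-1],[[0,0,0],[0,0,0],-1]]'; python3 - <<'E'
from plan import *
o,t,R=state(); q=np.array(o["joint_pos"]); print(q.round(1),o["opening"])
x2,R2=target(.22,25); q=seg(t,R,x2,R2,9,q)
E
```

```text
clock: 11.95
tool_pos: [0.6589, -0.1055, 0.2118]
orientation: [179.3, -10.8, -6.1]
force: [0.4, -0.8, -2.3]
opening: 0.0341
gripper_force: 30.0
[  9.9  12.  -11.    4.3 -56.8  71.8] 0.034084195726400646
rows 9 shift [ 0.0056  0.0034 -0.0026] turn [ 2.35 -2.92  1.09] maxstep [3.4 1.  0.9 7.2 3.4 8.5] q [ -9.7  11.9 -10.  -41.9 -42.7 126.5] err 4.220873650595536e-11
```

```bash
python3 -m crank '[[[0.0056,0.0034,-0.0026],[2.35,-2.92,1.09],-1],[[0.0056,0.0034,-0.0026],[2.35,-2.92,1.09],-1],[[0.0056,0.0034,-0.0026],[2.35,-2.92,1.09],-1],[[0.0056,0.0034,-0.0026],[2.35,-2.92,1.09],-1],[[0.0056,0.0034,-0.0026],[2.35,-2.92,1.09],-1],[[0.0056,0.0034,-0.0026],[2.35,-2.92,1.09],-1],[[0.0056,0.0034,-0.0026],[2.35,-2.92,1.09],-1],[[0.0056,0.0034,-0.0026],[2.35,-2.92,1.09],-1],[[0.0056,0.0034,-0.0026],[2.35,-2.92,1.09],-1],[[0,0,0],[0,0,0],-1],[[0,0,0],[0,0,0],-1]]'; python3 -c "
from go import *
report(.2,25)
for i in range(3): imaging.snapshot('top') if i==0 else None
report(.2,25)"
```

```text
clock: 13.05
tool_pos: [0.7073, -0.0769, 0.1875]
orientation: [-155.1, -35.0, -6.5]
force: [0.4, 0.6, -2.7]
opening: 0.0342
gripper_force: 30.0
s 0.2177 lat [-0.0005 -0.0022  0.0004] dir [ 0.8143 -0.0932  0.573 ] a [ 0.8141 -0.0905  0.5736]
need shift [-0.014   0.004  -0.0104] rotvec [ 0.08 -0.05  0.25] F [ 0.4  0.6 -2.7] q [ -9.7  11.8 -10.2 -41.7 -42.4 126.2] 13.05
s 0.2182 lat [-0.0006 -0.0016  0.0006] dir [ 0.814  -0.0918  0.5735] a [ 0.8141 -0.0905  0.5736]
need shift [-0.0142  0.0034 -0.011 ] rotvec [ 0.1  -0.01  0.17] F [ 0.1  0.1 -2.3] q [ -9.6  11.7 -10.2 -41.7 -42.4 126.2] 13.1
```

```bash
python3 -m crank '[[[-0.0117,0.0017,-0.0085],[0,0,0.05],-1],[[-0.0117,0.0017,-0.0085],[0,0,0.05],-1],[[-0.0117,0.0017,-0.0085],[0,0,0.05],-1],[[-0.0117,0.0017,-0.0085],[0,0,0.0],-1],[[0,0,0],[0,0,0],-1],[[0,0,0],[0,0,0],-1]]'; python3 -c "
from go import *
report(.135,25)
p,d=imaging.snapshot('scene'); t,_=imaging.snapshot('top')
cv2.imwrite('pics/m7.png',np.hstack([cv2.resize(p[150:250,230:330],(400,400),interpolation=2),cv2.resize(t[165:265,210:310],(400,400),interpolation=2)]))
report(.135,25)"
```

```text
clock: 13.7
tool_pos: [0.6611, -0.069, 0.1542]
orientation: [-155.0, -35.1, -6.3]
force: [0.1, -0.4, -2.2]
opening: 0.0342
gripper_force: 30.0
s 0.1603 lat [ 0.0001  0.0003 -0.0001] dir [ 0.8136 -0.0894  0.5745] a [ 0.8141 -0.0905  0.5736]
need shift [-0.0206  0.002  -0.0145] rotvec [ 0.03  0.06 -0.05] F [ 0.1 -0.4 -2.2] q [-11.   10.3 -16.1 -45.8 -40.3 132.5] 13.7
s 0.1611 lat [ 0.0001  0.0003 -0.0001] dir [ 0.8132 -0.0891  0.5751] a [ 0.8141 -0.0905  0.5736]
need shift [-0.0214  0.002  -0.0149] rotvec [ 0.04  0.1  -0.06] F [ 0.5 -0.1 -2.4] q [-11.   10.3 -16.  -45.8 -40.3 132.5] 13.8
```

View pics/m7.png

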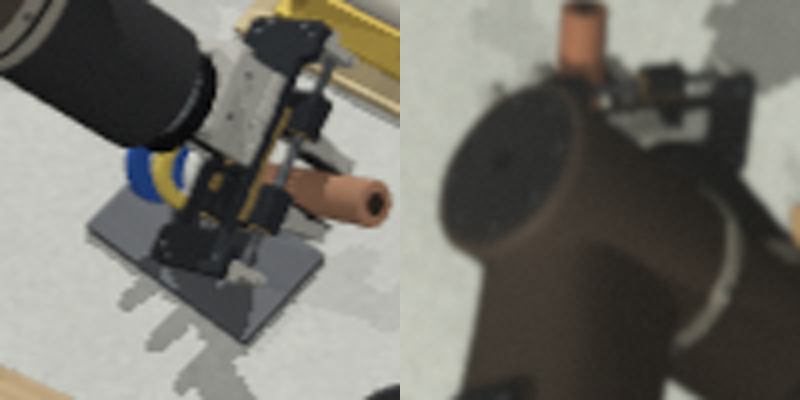

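The scene view shows the prop entering the white ring, with free space beside the yellow ring at (170,180). The force is just the prop's weight. I'll go on slowly towards the yellow ring.

```bash
python3 -m crank '[[[-0.0073,0.0008,-0.0051],[0,0,0],-1],[[-0.0073,0.0008,-0.0051],[0,0,0],-1],[[-0.0073,0.0008,-0.0051],[0,0,0],-1],[[-0.0073,0.0008,-0.0051],[0,0,0],-1],[[0,0,0],[0,0,0],-1]]'; python3 -c "
from go import *
report(.1,25)"; python3 -m crank '[[[-0.0057,0.0006,-0.004],[0,0,0],-1],[[-0.0057,0.0006,-0.004],[0,0,0],-1],[[-0.0057,0.0006,-0.004],[0,0,0],-1],[[0,0,0],[0,0,0],-1]]'; python3 -c "
from go import *
report(.09,25)"
```

```text
clock: 14.3
tool_pos: [0.6305, -0.0654, 0.1327]
orientation: [-155.0, -35.0, -6.3]
force: [-0.2, -0.1, -2.5]
opening: 0.0342
gripper_force: 30.0
s 0.1227 lat [ 0.0001  0.0005 -0.    ] dir [ 0.8146 -0.0899  0.573 ] a [ 0.8141 -0.0905  0.5736]
need shift [-0.0185  0.0015 -0.013 ] rotvec [-0.02 -0.04 -0.05] F [-0.2 -0.1 -2.5] q [-12.2   9.5 -19.7 -48.6 -39.2 136.9] 14.3
clock: 14.7
tool_pos: [0.6137, -0.0635, 0.1209]
orientation: [-155.0, -35.0, -6.3]
force: [1.1, -0.2, -2.2]
opening: 0.034
gripper_force: 30.0
s 0.1022 lat [ 0.0001  0.0005 -0.    ] dir [ 0.8145 -0.0897  0.5732] a [ 0.8141 -0.0905  0.5736]
need shift [-0.01    0.0006 -0.007 ] rotvec [-0.01 -0.02 -0.06] F [ 1.1 -0.2 -2.2] q [-13.1   9.2 -21.6 -50.3 -38.7 139.6] 14.7
```

Through the yellow ring with no contact. Now I'll creep on towards the blue ring.

```bash
for i in 1 2 ; do :; done; python3 -m crank '[[[-0.0033,0.0004,-0.0023],[0,0,0],-1],[[-0.0033,0.0004,-0.0023],[0,0,0],-1],[[-0.0008,0.0001,-0.0006],[0,0,0],-1],[[0,0,0],[0,0,0],-1]]'; python3 -c "
from go import *
report(.09,25)"; python3 -m crank '[[[-0.0008,0.0001,-0.0006],[0,0,0],-1],[[0,0,0],[0,0,0],-1]]'
```

```text
clock: 15.1
tool_pos: [0.6074, -0.0629, 0.1164]
orientation: [-155.0, -35.0, -6.3]
force: [0.2, -0.5, -2.7]
opening: 0.0345
gripper_force: 30.0
s 0.0943 lat [ 0.0001  0.0004 -0.    ] dir [ 0.8138 -0.0893  0.5742] a [ 0.8141 -0.0905  0.5736]
need shift [-0.0036 -0.0001 -0.0025] rotvec [ 0.02  0.04 -0.07] F [ 0.2 -0.5 -2.7] q [-13.4   9.1 -22.3 -51.  -38.5 140.7] 15.1
clock: 15.3
tool_pos: [0.6067, -0.0627, 0.1159]
orientation: [-155.0, -35.1, -6.3]
force: [0.1, -0.6, -2.2]
opening: 0.0342
gripper_force: 30.0
```

```bash
python3 -m crank '[[[-0.0012,0.0001,-0.0009],[0,0,0],-1],[[-0.0008,0.0001,-0.0006],[0,0,0],-1],[[0,0,0],[0,0,0],-1]]'; python3 -m crank '[[[-0.0008,0.0001,-0.0006],[0,0,0],-1],[[0,0,0],[0,0,0],-1]]'
```

```text
clock: 15.6
tool_pos: [0.6045, -0.0625, 0.1143]
orientation: [-155.0, -35.0, -6.3]
force: [-1.2, 0.4, -1.3]
opening: 0.0342
gripper_force: 30.0
clock: 15.8
tool_pos: [0.6037, -0.0624, 0.1137]
orientation: [-155.0, -35.0, -6.3]
force: [0.2, 0.6, -2.8]
opening: 0.0344
gripper_force: 30.0
```

```bash
python3 -m crank '[[[-0.0008,0.0001,-0.0006],[0,0,0],-1],[[0,0,0],[0,0,0],-1]]'; python3 -m crank '[[[-0.0008,0.0001,-0.0006],[0,0,0],-1],[[0,0,0],[0,0,0],-1]]'
```

```text
clock: 16.0
tool_pos: [0.6036, -0.0625, 0.1137]
orientation: [-155.0, -35.1, -6.3]
force: [1.5, -0.3, -1.1]
opening: 0.0343
gripper_force: 30.0
clock: 16.2
tool_pos: [0.6036, -0.0626, 0.1137]
orientation: [-155.0, -35.2, -6.3]
force: [4.2, -0.0, 1.4]
opening: 0.0342
gripper_force: 30.0
```

It's in contact: motion has stopped at s ≈ 0.09 and the force is rising along the axis. I'll press slightly more and hold.

```bash
python3 -m crank '[[[-0.0006,0.0001,-0.0004],[0,0,0],-1],[[0,0,0],[0,0,0],-1],[[0,0,0],[0,0,0],-1],[[0,0,0],[0,0,0],-1],[[0,0,0],[0,0,0],-1],[[0,0,0],[0,0,0],-1]]'; python3 - <<'E'
from plan import *
report(.09,25)
o,t,R=state(); q=np.array(o["joint_pos"])
x2,R2=target(.225,25); q=seg(t,R,x2,R2,8,q)
# cradle: prop centre (.516,.329,.057) yaw -0.7
Rc=Ro.from_euler("xyz",[180,0,-.7],degrees=True); xc=np.array([.516,.329,.057])-Rc.apply(PC); print("final",xc)
xa=xc+[0,0,.14]
# lift & untilt, then cross
R1=Ro.from_euler("xyz",[180,-5,-6.3],degrees=True); x1=np.array([.60,-.08,.26])
q=seg(x2,R2,x1,R1,9,q); q=seg(x1,R1,xa,Rc,11,q); seg(xa,Rc,xc,Rc,6,q)
E
```

```text
clock: 16.8
tool_pos: [0.6036, -0.0627, 0.1138]
orientation: [-155.0, -35.3, -6.3]
force: [7.0, -0.2, 2.1]
opening: 0.034
gripper_force: 30.0
s 0.0896 lat [ 0.0001  0.0002 -0.0001] dir [ 0.8117 -0.0896  0.5772] a [ 0.8141 -0.0905  0.5736]
need shift [ 0.0002 -0.0002  0.0001] rotvec [ 0.07  0.25 -0.01] F [ 7.  -0.2  2.1] q [-13.7   9.  -22.8 -51.7 -38.3 141.8] 16.8
rows 8 shift [ 0.0138 -0.0016  0.0097] turn [ 0.01  0.03 -0.  ] maxstep [0.7 0.5 1.8 1.4 0.7 2.3] q [ -9.6  12.   -9.4 -41.6 -42.9 126.1] err 2.220446049250313e-15
final [0.54551246 0.32983951 0.0031    ]
rows 9 shift [-0.0126 -0.0005  0.0076] turn [-2.26  3.55 -0.96] maxstep [3.7 1.7 1.5 7.9 4.7 9.6] q [ 12.    8.5  -7.2   1.7 -69.6  71.2] err 3.802513859341161e-13
rows 11 shift [-0.005   0.0373 -0.0106] turn [0.03 0.45 0.51] maxstep [3.9 2.  1.7 0.4 0.9 3.5] q [ 48.7  18.9  -8.    0.  -63.1  40.6] err 1.7763568394002505e-14
rows 6 shift [ 0.      0.     -0.0233] turn [0. 0. 0.] maxstep [0.  1.5 1.7 0.  2.8 0. ] q [ 48.7  26.7 -16.6   0.  -46.7  40.6] err 6.008041286698074e-14
```

Blue ring confirmed: the prop bore on it at about 8 N for over half a second. Now I'll draw it out.

```bash
python3 -m crank '[[[0.006,-0.0007,0.0042],[0,0,0],-1],[[0.0125,-0.0014,0.0088],[0,0,0],-1],[[0.0138,-0.0015,0.0097],[0,0,0],-1],[[0.0138,-0.0015,0.0097],[0,0,0],-1],[[0.0138,-0.0015,0.0097],[0,0,0],-1],[[0.0138,-0.0015,0.0097],[0,0,0],-1],[[0.0138,-0.0015,0.0097],[0,0,0],-1],[[0.0138,-0.0015,0.0097],[0,0,0],-1],[[0.012,-0.0014,0.008],[0,0,0],-1],[[0,0,0],[0,0,0],-1]]'; python3 - <<'E'
from plan import *
report(.225,25)
o,t,R=state(); q=np.array(o["joint_pos"])
R1=Ro.from_euler("xyz",[180,-5,-6.3],degrees=True); x1=np.array([.60,-.08,.26])
seg(t,R,x1,R1,9,q)
E
```

```text
clock: 17.8
tool_pos: [0.716, -0.0747, 0.1918]
orientation: [-155.1, -35.1, -6.2]
force: [-0.5, 0.6, -1.5]
opening: 0.0343
gripper_force: 30.0
s 0.2271 lat [ 0.0006  0.0006 -0.0008] dir [ 0.8138 -0.0883  0.5744] a [ 0.8141 -0.0905  0.5736]
need shift [-0.0023 -0.0005 -0.0005] rotvec [ 0.05  0.06 -0.11] F [-0.5  0.6 -1.5] q [ -9.3  12.2  -9.2 -41.4 -42.8 125.8] 17.8
rows 9 shift [-0.0129 -0.0006  0.0076] turn [-2.26  3.55 -0.97] maxstep [3.5 1.7 1.4 7.8 4.7 9.4] q [ 12.    8.5  -7.2   1.7 -69.6  71.2] err 1.1324274851176597e-13
```

```bash
python3 -m crank '[[[-0.0129,-0.0006,0.0076],[-2.26,3.55,-0.97],-1],[[-0.0129,-0.0006,0.0076],[-2.26,3.55,-0.97],-1],[[-0.0129,-0.0006,0.0076],[-2.26,3.55,-0.97],-1],[[-0.0129,-0.0006,0.0076],[-2.26,3.55,-0.97],-1],[[-0.0129,-0.0006,0.0076],[-2.26,3.55,-0.97],-1],[[-0.0129,-0.0006,0.0076],[-2.26,3.55,-0.97],-1],[[-0.0129,-0.0006,0.0076],[-2.26,3.55,-0.97],-1],[[-0.0129,-0.0006,0.0076],[-2.26,3.55,-0.97],-1],[[-0.0129,-0.0006,0.0076],[-2.26,3.55,-0.97],-1]]' && python3 -m crank '[[[-0.005,0.0373,-0.0106],[0.03,0.45,0.51],-1],[[-0.005,0.0373,-0.0106],[0.03,0.45,0.51],-1],[[-0.005,0.0373,-0.0106],[0.03,0.45,0.51],-1],[[-0.005,0.0373,-0.0106],[0.03,0.45,0.51],-1],[[-0.005,0.0373,-0.0106],[0.03,0.45,0.51],-1],[[-0.005,0.0373,-0.0106],[0.03,0.45,0.51],-1],[[-0.005,0.0373,-0.0106],[0.03,0.45,0.51],-1],[[-0.005,0.0373,-0.0106],[0.03,0.45,0.51],-1],[[-0.005,0.0373,-0.0106],[0.03,0.45,0.51],-1],[[-0.005,0.0373,-0.0106],[0.03,0.45,0.51],-1],[[-0.005,0.0373,-0.0106],[0.03,0.45,0.51],-1],[[0,0,0],[0,0,0],-1]]'; python3 - <<'E'
from plan import *
imaging.snapshot("top")
o,t,R=state(); Rc=Ro.from_euler("xyz",[180,0,-.7],degrees=True); xc=np.array([.516,.329,.057])-Rc.apply(PC)
print(t,xc-t,(Rc*R.inv()).as_rotvec(degrees=True),o["clock"],o["opening"])
m=imaging.camera_model("wrist"); p,d=imaging.snapshot("wrist"); t,td=imaging.snapshot("top")
X=wcloud(m,d); o,t0,R=state(); L=R.inv().apply((X-t0).reshape(-1,3)); im=p.astype(int).reshape(-1,3)
M=(d.ravel()>0)&(im[:,2]>1.35*im[:,0])&(np.abs(L[:,1])<.03)&(L[:,0]>.012)&(L[:,0]<.09)&(np.abs(L[:,2]+.0539)<.03); print("end at",np.percentile(L[M][:,0],99.5), M.sum())
cv2.imwrite("pics/m8.png",np.hstack([cv2.resize(p,(400,300)),cv2.resize(t[180:280,95:230],(400,300))]))
E
```

```text
clock: 18.7
tool_pos: [0.5973, -0.0801, 0.2598]
orientation: [179.9, -4.8, -6.4]
force: [0.4, 0.1, -2.1]
opening: 0.0344
gripper_force: 30.0
clock: 19.9
tool_pos: [0.5419, 0.3331, 0.1402]
orientation: [179.9, 0.1, -0.6]
force: [1.1, -1.4, -3.1]
opening: 0.0344
gripper_force: 30.0
[0.542244   0.33135175 0.14100049] [ 0.00326846 -0.00151224 -0.13790049] [ 0.09061756 -0.08845026 -0.10970248] 19.95 0.03420101434384292
end at 0.060204861541147264 8838
```

View pics/m8.png

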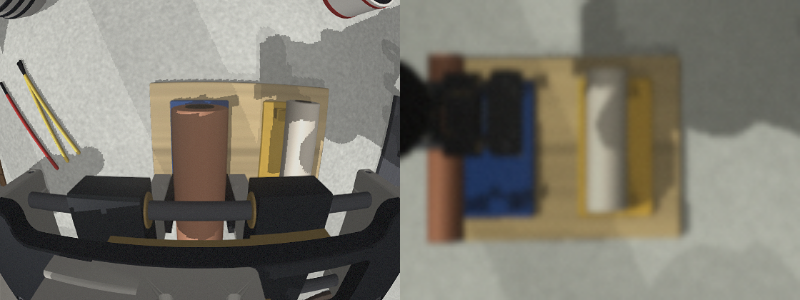

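The wrist view shows the prop at (200,150), aligned over the blue cradle, with the thick prop untouched beside it at (300,140). The prop hasn't slipped (its end is at 60 mm). Lowering now.

```bash
python3 -m crank '[[[0.0016,-0.0008,-0.025],[0.05,-0.05,-0.05],-1],[[0.0016,-0.0007,-0.03],[0.05,-0.05,-0.05],-1],[[0,0,-0.03],[0,0,0],-1],[[0,0,-0.025],[0,0,0],-1],[[0,0,-0.013],[0,0,0],-1],[[0,0,-0.006],[0,0,0],-1],[[0,0,-0.003],[0,0,0],-1],[[0,0,0],[0,0,0],-1],[[0,0,0],[0,0,0],-1]]'
```

```text
clock: 20.95
tool_pos: [0.5477, 0.3293, 0.0125]
orientation: [-179.8, -0.3, -0.8]
force: [0.4, -0.4, -1.6]
opening: 0.0343
gripper_force: 30.0
```

```bash
python3 -m crank '[[[-0.002,0.0005,-0.003],[0,0.2,0],-1],[[0,0,-0.003],[0,0,0],-1],[[0,0,-0.0015],[0,0,0],-1],[[0,0,0],[0,0,0],-1]]';  python3 -m crank '[[[0,0,-0.001],[0,0,0],-1],[[0,0,0],[0,0,0],-1]]'
```

```text
clock: 21.35
tool_pos: [0.5457, 0.3305, 0.0045]
orientation: [-179.8, -0.1, -0.8]
force: [-0.9, 3.7, 2.4]
opening: 0.0339
gripper_force: 30.0
clock: 21.55
tool_pos: [0.546, 0.331, 0.004]
orientation: [-179.7, -0.1, -0.8]
force: [-1.6, 5.1, 6.1]
opening: 0.0345
gripper_force: 30.0
```

```bash
python3 -m crank '[[[0,0.0015,0],[0,0,0],-1],[[0,0,0],[0,0,0],-1],[[0,0.0005,-0.0008],[0,0,0],-1],[[0,0,0],[0,0,0],-1],[[0,0,0],[0,0,0],-1]]'
```

```text
clock: 22.05
tool_pos: [0.5458, 0.3318, 0.003]
orientation: [-179.8, -0.1, -0.8]
force: [-1.7, 2.0, 8.8]
opening: 0.0342
gripper_force: 30.0
```

Seated: about 10 N upward and little side load. I'll ease off slightly and release slowly.

```bash
python3 -m crank '[[[0,0,0.0006],[0,0,0],-1],[[0,0,0],[0,0,0],-0.1],[[0,0,0],[0,0,0],0],[[0,0,0],[0,0,0],0.3],[[0,0,0],[0,0,0],0.5],[[0,0,0],[0,0,0],0.6],[[0,0,0],[0,0,0],0.6],[[0,0,0],[0,0,0],0.6]]'
```

```text
clock: 22.85
tool_pos: [0.545, 0.3312, 0.0025]
orientation: [-179.9, 0.0, -0.8]
force: [0.2, -0.6, -0.0]
opening: 0.0696
gripper_force: 0.0
```

```bash
python3 -m crank '[[[0,0,0.01],[0,0,0],0.6],[[0,0,0.02],[0,0,0],0.6],[[0,0,0.04],[0,0,0],0.6],[[0,0,0.04],[0,0,0],0.6],[[0,0,0.045],[0,0,0],0.6],[[0,0,0.045],[0,0,0],0.6],[[-0.04,0,0.02],[0,0,0],0.6],[[-0.04,0,0],[0,0,0],0.6],[[-0.02,0,0],[0,0,0],0.6],[[0,0,0],[0,0,0],0.6],[[0,0,0],[0,0,0],0.6]]'; python3 - <<'E'
from fit import *
m=imaging.camera_model("wrist"); p,d=imaging.snapshot("wrist"); s,sd=imaging.snapshot("scene")
X=wcloud(m,d); M=(d>0)&(np.abs(X[...,0]-.516)<.13)&(np.abs(X[...,1]-.33)<.03)&(X[...,2]>.063)&(X[...,2]<.09)
print(cv2.minAreaRect(X[M][:,:2].astype(np.float32)),np.percentile(X[M][:,2],[50,99]))
cv2.imwrite("pics/m9.png",np.hstack([cv2.resize(p,(400,300)),cv2.resize(s[90:240,230:430],(400,300))]))
E
```

```text
clock: 23.95
tool_pos: [0.4449, 0.3315, 0.2238]
orientation: [-179.8, -0.0, -0.8]
force: [0.2, 0.2, 0.4]
opening: 0.0702
gripper_force: 0.0
((0.5160171389579773, 0.33051082491874695), (0.033356618136167526, 0.18032215535640717), 89.38333892822266) [0.0722859  0.07536364]
```

View pics/m9.png

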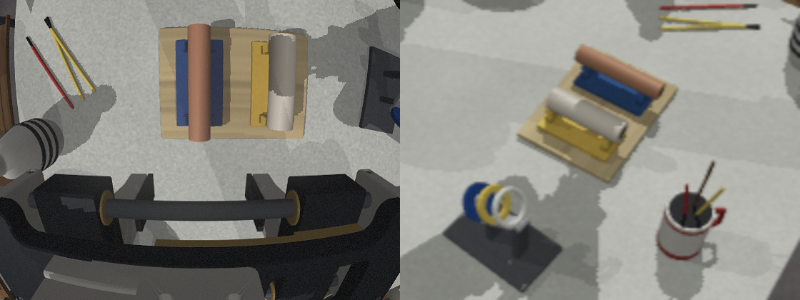

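The prop lies level and centred in both blue saddles: wrist view (200,82), measured centre (0.516, 0.3305). The thick prop is in place at (282,82) and the gripper is clear. Handing in.

```bash
python3 -c "
from plant import close_job
print(close_job())"
```

```text
the job is handed in; nothing more can be done
None
```

The brown prop passed the white and yellow rings and stopped at the blue ring, bearing on it at about 8 N. It now lies released and centred in the blue cradle, handed in at about 24 s; my first grasp missed and shut on top of the bar without shifting it.

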